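Close the control box and clamp its cover with the hex driver

ROBOT

A 6-joint arm with a two-finger parallel gripper is mounted at the origin on the work surface; the furniture and walls round the work are solid. World frame = base frame: x ahead of the robot, y to its left, z up, the work surface at z = 0. Lengths are in m, angles in degrees, forces in N, time in s.
With the tool pointing down it reaches from about 0.15 to 0.775 m from the base axis. Payload 6.1 kg.
Tool frame: the origin (TCP) lies midway between the tips of the shut fingers; the grasp point (between the pads) lies 19 mm behind it (r.grasp_offset is the distance from the TCP to the grasp point, in m); z points along the fingers, y is the direction in which the jaws open and shut (so a half turn about z gives the same grasp; the last joint's range is limited). The gripper opens to 85 mm and grips with 20 to 120 N. Pads are 22 mm wide; open, the fingers measure 114 mm over their backs; the gripper's body (76 mm by 85 mm) begins 54 mm behind the grasp point. The pads swing forward as they close: fully open they stand 13 mm farther back than shut.
Start: joints at [71.62, 7.208, -2.269, 80.523, 0, 90], TCP at [0.166, 0.498, 0.231] pointing down, gripper open.
Joint ranges: [-155.77, 155.77], [-54.66, 111.73], [-72.52, 77.12], [-102.08, 115.82], [-83.92, 84.16], [-180, 180]. Speed limits (degrees/s): [136.94, 136.94, 172.46, 180, 180, 180].

INTERFACE

Orientations are given as a 3x3 rotation matrix whose columns are the frame's x, y, z axes.
In Python, from cell import r gives the robot as it stands.
- The arm moves only by the tool step_arm, never from a script. Its argument "increments" is one flat list of numbers, 5 for each row, row after row: the finger opening in mm, from 0 to 85.4, then the shift along the tool's x, y, z in mm, then the turn about the tool's z in degrees. A call has 1 to 12 rows; each row is the pose to reach, as a shift and turn from the pose commanded when the call began, along the tool's axes at that moment; what a row does not reach only later rows make up. A row lasts 1/10 s, in which the tool goes at most 50 mm and 8.59 degrees, less where a joint would pass 70% of its speed; a pose out of reach is approached as far as the arm can. A call with a gripper value outside its range is refused whole. The fingers move at their own pace and stop on an object; the grip force is fixed at half the most. Time passes only in rows, so rows that repeat a pose let the fingers close. It gives the time, the measured TCP pose, the force and the opening at its end, in the units of the state.
- r.get_state(): the state, without advancing time (a new reading comes with each control period).
- r.get_image(name): name is "scene" or "side" or "wrist"; returns (picture, depth): 420x560x3 uint8, red, green, blue; 420x560 float32, m along the optical axis (not along the pixel's ray), 0 where there is no reading.
- r.camera_params(name): a dict with "fx", "fy", "cx", "cy" (pixels), "eye" and "attitude" of the camera in the world. Camera axes: x right, y down, z forward; pixel columns grow to the right and rows downward; lengths in m; the calibration is good to about 2 mm. The wrist camera is an equidistant fisheye: a pixel r from the principal point sees the ray r / f radians off the axis. A picture is of the moment at which its call begins: read the wrist's pose just before it. camera_params takes no time and is no camera call; for the wrist camera it gives the pose at the moment of the call.
- r.close_job(): hands the job in, once; it reports no verdict.
The state is a dict: "t": time; "joint_positions": joint angles; "qd": joint speeds; "joint_efforts": joint torques, N m; "tcp_pos": TCP position; "tcp_rot": TCP orientation; "wrist_force": force on the tool from outside, world axes, zero at the start; "moment": the same for the moment, N m; "opening": opening from 0.0 (shut) to 1.0 (fully open).
Only numpy, scipy, OpenCV 4.12 (cv2) and the standard library are available. Lean on these libraries where they do the work, as an engineer would, in place of code of your own. Each camera call takes 0.05 s, during which the arm holds its last target.

TASK

Push the control box's cover shut until it snaps onto its catch. Then take the larger hex driver from the wooden stand, fit it fully into the recessed hexagon socket of the cover's latch and turn it clockwise, regrasping the handle as needed, until the latch comes to its stop; let go and leave the driver standing in the socket. Leave the smaller driver, the tape roll and the screw carton where they are.

Things in the scene. Friction and masses are not known exactly. Their poses are not given: they have to be found in the camera images.
- ctrl_box: grey sheet-metal control box lying on its back, fixed to the table: 186 (x) x 242 (y) x 100 mm high, open at the top under its cover. Origin under its centre, x from the near to the far side, y to its left. A keeper inside the near wall is what the latch's pawl hooks under
- cover (a joint): cover's angle (rad) about its hinge along the box's far top edge: 0 shut, positive open with the near edge up (starts 0.6 to 1.05). Stiff hinge: it stays where left and moves with 1 to 5 N at the near edge. Over the last 10 mm there a two-ball catch in the box resists with 7 to 10 N more; past that snap the cover lies home, under 0.012
- cover_hinge (a point): point on the hinge axis, middle of the far edge, 100 mm above the table. Frame turns with the cover: y along the hinge to the box's left, -x from the hinge to the near edge, z out of the outer face. The outer face is at z = 5 mm of it, the near edge at x = -193 mm; the cover is 250 mm wide
- cover_press (a point): where to press the cover shut, straight over the catch: on the outer face, 165 mm from the hinge, 28 mm from the near edge, 80 mm left of the middle; same axes as cover_hinge
- latch (a joint): angle (rad) of the latch barrel in the cover, positive clockwise seen from above: starts 0 to 0.35, hard stop at 4.71 (three quarter turns). Takes 0.13 N m at first, up to 0.25 near the stop. The first quarter turn swings a pawl inside, the next two draw it up under the box's keeper; turned with the cover open, the pawl would keep the cover from shutting
- socket (a point): centre of the latch barrel's face, 2.5 mm below the rim of its steel bezel (48 mm across, opening 32 mm), 150 mm from the hinge, mid-width. z out of the cover; frame turns with the barrel. In the face a hexagon socket, 15.2 mm across flats, 24 mm deep, with a 3 mm wide 45 degree lead-in; flats face x and every 60 degrees from it
- socket_seat (a point): point on the socket's axis, 22 mm below the barrel's face: where the driver's tip is when fully in
- driver_big_grip (a point): larger hex driver, upright in either end hole of the stand, 130 mm long, 0.16 kg: centre of its round black handle, 30 mm across, 64 mm tall. z up the driver. Below: shaft 12 mm across; collar 27 mm across, which rests on the stand and later on the barrel's face; hexagon 14 mm across flats, 22 mm long, flats facing x and every 60 degrees. About 10 degrees of play in the socket
- driver_big_tip (a point): tip of the larger driver, 98 mm below its handle's centre
- driver_small_grip (a point): handle centre of the smaller hex driver (handle 22 mm across, 49 mm tall; 104 mm long in all), in the stand's other end hole; to be left alone
- driver_stand: wooden stand, fixed to the table, 165 (x) x 60 (y) x 45 mm high, origin under its centre; the drivers stand upright in its two end holes, 90 mm apart; lift a driver 25 mm to clear it
- tape_black: roll of black tape lying flat, 110 mm across, 45 mm high, origin under its centre; bystander
- box_screws: brown carton of screws, 60 x 85 x 40 mm, origin under its centre; bystander
There are look-alikes about, which are no part of the job. Leave any yellow look-alike of the part that bears driver_big_grip alone.

How it is judged:
By the outcome, as a careful person would: the job done as asked, in the order asked, and still so for the second after the job is handed in, with the robot touching nothing.
It also fails if it takes over 72 s, if anything falls off the work surface, if the arm or the gripper's body presses on something with over 40 N, if the wrist force passes 120 N, or if a joint passes its speed limit or range.

## Working session

There is one attempt and no reset: what is moved stays moved. The work goes in short steps, Python scripts to look and compute and a tool call to move; the robot and the scene stay as the last step left them, time stands still between calls to the robot, and variables do not carry over. Pictures are saved under pics/ and viewed, and the job is handed in when it is done.

Besides the shell and the picture viewer there is one more tool, called in YAML: its name, and indented under it one key for each argument. step_arm: Moves the arm, as the interface text tells. Its arguments: {"type":"object","properties":{"increments":{"type":"array"}},"required":["increments"]}

```bash
ls; mkdir -p pics; cat > h.py <<'E'
import numpy as np, cv2
from cell import r
def snap(name,tag):
    cp=r.camera_params(name)
    im,d=r.get_image(name)
    cv2.imwrite(f'pics/{tag}.png',im[:,:,::-1]); np.savez(f'{tag}.npz',im=im,d=d,**{k:np.array(v) for k,v in cp.items()})
    return im,d,cp
def load(tag):
    z=np.load(f'{tag}.npz'); return z
def pt(z,u,v,d=None,w=1):
    if d is None:
        p=z['d'][v-w:v+w+1,u-w:u+w+1]; d=np.median(p[p>0])
    c=np.array([(u-z['cx'])/z['fx']*d,(v-z['cy'])/z['fy']*d,d])
    return z['eye']+z['attitude']@c
def cloud(z):
    d=z['d'];v,u=np.mgrid[:d.shape[0],:d.shape[1]]
    c=np.stack([(u-z['cx'])/z['fx']*d,(v-z['cy'])/z['fy']*d,d],-1)
    return z['eye']+c@z['attitude'].T
E
python3 - <<'E'
from h import *
for n in ['scene','side','wrist']:
    im,d,cp=snap(n,n+'0'); print(n,cp)
print(r.get_state())
E
```

```text
pics
scene {'fx': 401.56403601423017, 'fy': 401.56403601423017, 'cx': 279.3768835883336, 'cy': 210.9852766378835, 'eye': array([ 0.03690128, -0.2318556 ,  0.97305269]), 'attitude': array([[ 0.37757603, -0.79658829,  0.47210532],
       [-0.92590413, -0.33125532,  0.18158045],
       [ 0.01174254, -0.50568469, -0.86263846]])}
side {'fx': 418.3984935752885, 'fy': 418.3984935752885, 'cx': 280.17140058252426, 'cy': 214.78242003764018, 'eye': array([ 0.43861064, -0.81120685,  0.75578653]), 'attitude': array([[ 0.99677477, -0.04858093,  0.06387444],
       [-0.08006725, -0.65571857,  0.75074789],
       [ 0.00541163, -0.75344081, -0.65749347]])}
wrist {'fx': 325.19226210127806, 'fy': 325.19226210127806, 'cx': 277.6906842843145, 'cy': 208.13007457206007, 'eye': array([0.09080445, 0.52207265, 0.37293184]), 'attitude': array([[ 0.31614087,  0.90269822,  0.29187475],
       [ 0.94871047, -0.30020887, -0.09911146],
       [-0.00184435,  0.30823781, -0.95130755]])}
{'t': 0.15, 'joint_positions': array([ 7.16198591e+01,  7.23364442e+00, -2.31277748e+00,  8.05239383e+01,
        1.63822811e-04,  9.00003807e+01]), 'qd': array([ 0.00993983, -0.05705915,  0.18244175, -0.03246483,  0.00837056,
       -0.02411256]), 'joint_efforts': array([-1.72815558e-03, -4.36281002e+01,  3.53147256e+01,  1.36661343e-02,
       -1.19993240e-05, -4.86654343e-06]), 'tcp_pos': array([0.16544253, 0.49791741, 0.23070717]), 'tcp_rot': array([[-9.48983265e-01,  3.15326199e-01, -3.89931725e-04],
       [ 3.15326440e-01,  9.48982550e-01, -1.16446815e-03],
       [ 2.85108596e-06, -1.22801657e-03, -9.99999246e-01]]), 'wrist_force': array([-0.41819358, -0.50432672, -0.12393598]), 'moment': array([-0.00069018, -0.00492952, -0.00173264]), 'opening': 0.9975933871167829}
```

View pics/scene0.png

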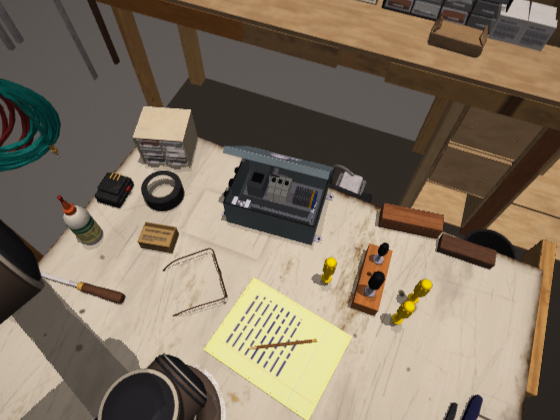

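View pics/side0.png

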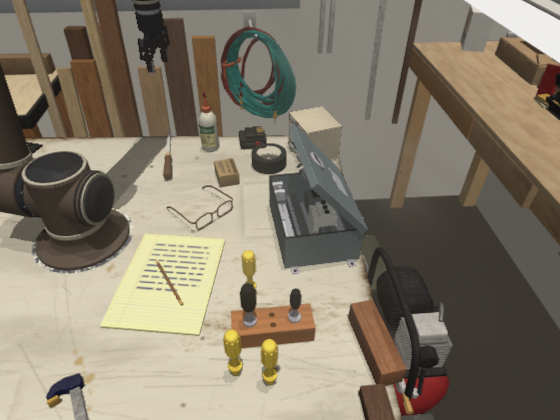

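View pics/wrist0.png

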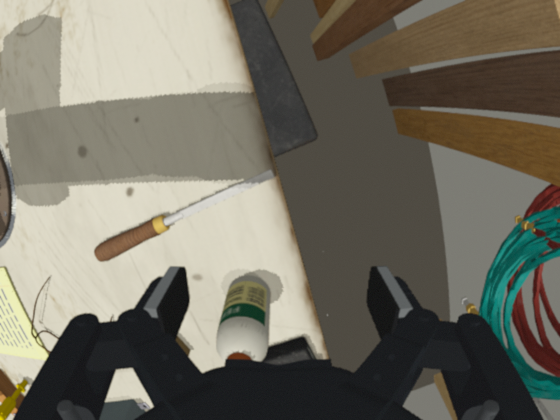

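The box is at scene (280,195) with its cover open. The stand is at scene (372,278), and in the side view the big driver is at (248,300) and the small one at (295,300). The yellow look-alikes stand around the stand. I'll enlarge these areas and measure.

```bash
python3 - <<'E'
import cv2
a=cv2.imread('pics/scene0.png'); b=cv2.imread('pics/side0.png')
cv2.imwrite('pics/c1.png',cv2.resize(a[130:330,210:450],None,fx=3.2,fy=3,interpolation=cv2.INTER_CUBIC))
cv2.imwrite('pics/c2.png',cv2.resize(b[110:390,200:380],None,fx=2.1,fy=2.1,interpolation=cv2.INTER_CUBIC))
E
```

```text
(no output)
```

View pics/c1.png

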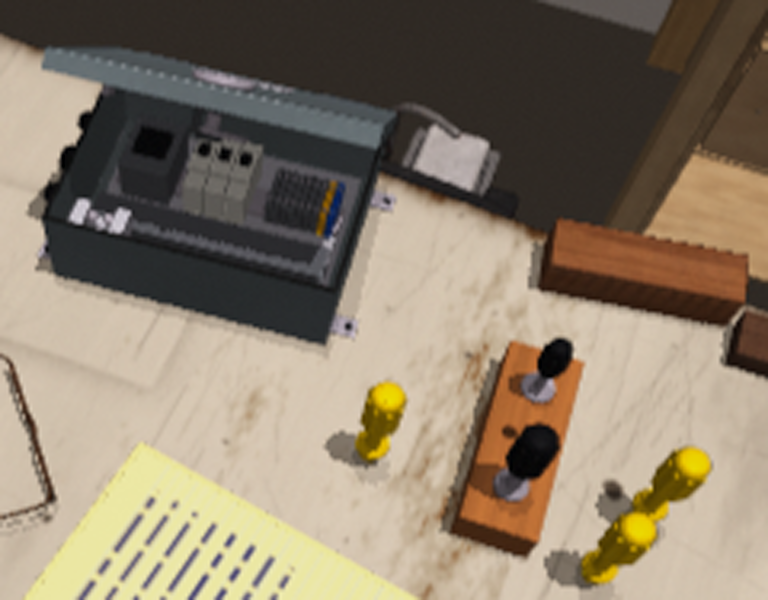

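View pics/c2.png

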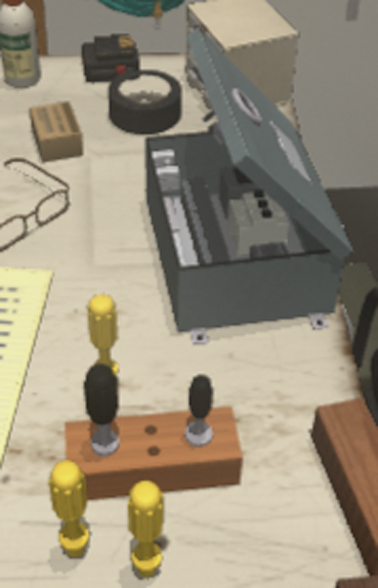

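```bash
python3 - <<'E'
from h import *
np.set_printoptions(precision=3,suppress=True)
for tag in ['scene0','side0']:
    z=load(tag); P=cloud(z); im=z['im'].astype(int)
    # wood stand top: z ~0.045 reddish
    x,y,h=P[...,0],P[...,1],P[...,2]
    R,G,B=im[...,0],im[...,1],im[...,2]
    ok=z['d']>0
    m=ok&(abs(h-.045)<.006)&(R>G*1.4)&(R-B>30)&(x>.3)&(x<.75)&(y<0)&(y>-.4)
    m=cv2.morphologyEx(m.astype(np.uint8),cv2.MORPH_OPEN,np.ones((3,3)))>0
    n,l,s,c=cv2.connectedComponentsWithStats(m.astype(np.uint8))
    for i in range(1,n):
        if s[i,4]>40:
            q=P[l==i]; rc=cv2.minAreaRect((q[:,:2]*1000).astype(np.float32)); print(tag,'wood',s[i],rc,q[:,2].mean())
    dark=ok&(R<60)&(G<60)&(B<60)&(h>.06)&(h<.17)&(x>.3)&(x<.8)&(y<.05)&(y>-.4)
    n,l,s,c=cv2.connectedComponentsWithStats(dark.astype(np.uint8))
    for i in range(1,n):
        if s[i,4]>30: q=P[l==i]; print(tag,'dark',s[i],q.mean(0),q.min(0),q.max(0))
E
```

```text
scene0 wood [ 354  244   38   66 1027] ((463.71649169921875, -317.9945983886719), (163.80532836914062, 59.8968505859375), 2.313279390335083) 0.045734235701089726
scene0 dark [255 170  14  19 123] [0.608 0.041 0.065] [0.58  0.031 0.06 ] [0.641 0.05  0.073]
scene0 dark [240 176  91  59 788] [ 0.509 -0.062  0.085] [ 0.487 -0.145  0.06 ] [0.689 0.05  0.107]
scene0 dark [378 243  11  14 101] [ 0.504 -0.315  0.113] [ 0.498 -0.326  0.07 ] [ 0.515 -0.306  0.133]
scene0 dark [368 272  17  19 217] [ 0.413 -0.318  0.134] [ 0.406 -0.333  0.061] [ 0.429 -0.306  0.158]
side0 wood [ 232  305   82   32 1569] ((465.63128662109375, -318.2916564941406), (160.4722442626953, 59.80810546875), 2.2855756282806396) 0.04602403999292787
side0 dark [316 228  41   7  65] [ 0.628 -0.131  0.102] [ 0.577 -0.137  0.062] [ 0.684 -0.081  0.107]
side0 dark [241 284  15  28 323] [ 0.421 -0.328  0.132] [ 0.407 -0.334  0.095] [ 0.434 -0.312  0.156]
side0 dark [290 290  10  19 149] [ 0.509 -0.322  0.113] [ 0.501 -0.327  0.086] [ 0.517 -0.313  0.132]
```

```bash
python3 - <<'E'
from h import *
np.set_printoptions(precision=4,suppress=True)
for tag in ['scene0','side0']:
    z=load(tag); P=cloud(z); x,y,h=P[...,0],P[...,1],P[...,2]; ok=z['d']>0
    m=ok&(abs(h-.1)<.006)&(x>.4)&(x<.75)&(y>-.2)&(y<.2)
    q=P[m]; rc=cv2.minAreaRect((q[:,:2]*1000).astype(np.float32)); print(tag,m.sum(),rc, cv2.boxPoints(rc).tolist())
    vis=z['im'].copy(); vis[m]=[255,0,0]; 
    # cover: fit plane by RANSAC among points h>.11
    m=ok&(h>.12)&(h<.32)&(x>.5)&(x<.75)&(y>-.18)&(y<.18)
    q=P[m]; rng=np.random.default_rng(0); best=0
    for _ in range(500):
        a,b,c=q[rng.choice(len(q),3,False)]; n=np.cross(b-a,c-a); n/=np.linalg.norm(n)+1e-12
        i=abs((q-a)@n)<.003
        if i.sum()>best: best=i.sum();I=i
    c=q[I].mean(0); n=np.linalg.svd(q[I]-c)[2][2]; n*=np.sign(n[2])
    print('cover',len(q),best,'n',n,'c',c,'ang',np.arccos(n[2]),'yaw dir',np.degrees(np.arctan2(n[1],n[0])), 'top',q[I][:,2].max())
    mm=np.zeros_like(m); mm[np.where(m)[0][I],np.where(m)[1][I]]=1; vis[mm]=[0,255,0]
    qq=q[I]
    w=np.cross([0,0,1],-n);
    np.save(tag+'_cov.npy',qq)
    cv2.imwrite(f'pics/{tag}_vis.png',cv2.resize(vis[90:300,200:400],None,fx=2.8,fy=2.8)[:,:,::-1])
E
```

```text
scene0 447 ((546.0291748046875, -42.6705322265625), (288.786376953125, 287.4486083984375), 5.288546085357666) [[389.0033264160156, 87.13301086425781], [415.4979553222656, -199.0919647216797], [703.0550537109375, -172.4740753173828], [676.5604248046875, 113.75090026855469]]
cover 1478 804 n [-0.6316 -0.056   0.7732] c [ 0.5532 -0.0221  0.2439] ang 0.6868832491385799 yaw dir -174.9301964405326 top 0.25120676277618337
side0 585 ((592.0897216796875, -15.420211791992188), (195.94105529785156, 249.0916748046875), 4.586711406707764) [[484.4732971191406, 100.89228057861328], [504.3926086425781, -147.40167236328125], [699.7061767578125, -131.73269653320312], [679.786865234375, 116.56124877929688]]
cover 2512 1669 n [0.7469 0.0634 0.6619] c [ 0.6117 -0.0351  0.193 ] ang 0.8475054389505701 yaw dir 4.8480280895976975 top 0.2519580808684231
```

View pics/scene0_vis.png

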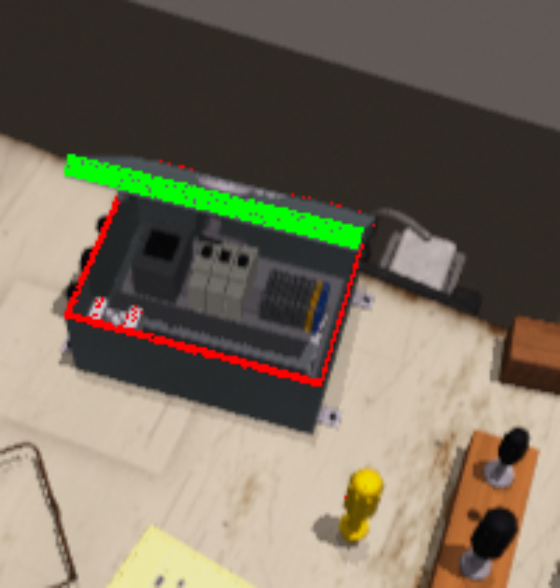

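View pics/side0_vis.png

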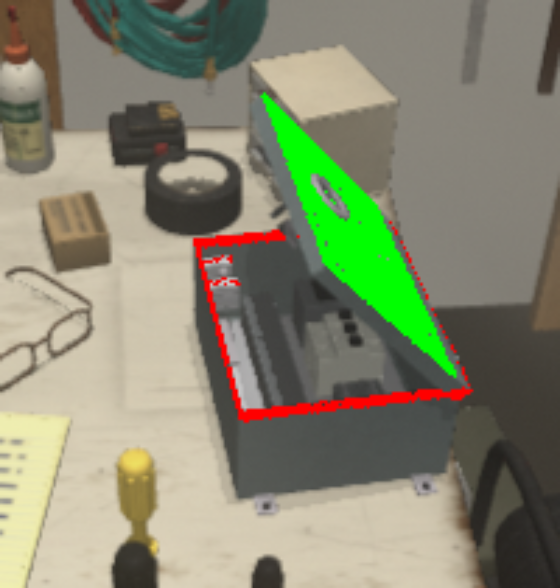

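```bash
python3 - <<'E'
from h import *
np.set_printoptions(precision=4,suppress=True)
yaw=np.radians(4.7); ex=np.array([np.cos(yaw),np.sin(yaw)]); ey=np.array([-ex[1],ex[0]])
for tag in ['scene0','side0']:
    z=load(tag); P=cloud(z); x,y,h=P[...,0],P[...,1],P[...,2]; ok=z['d']>0
    m=ok&(abs(h-.1)<.004)&(x>.47)&(x<.75)&(y>-.16)&(y<.13)
    q=P[m]; a=q[:,:2]@ex; b=q[:,:2]@ey
    # edges
    near=a<np.percentile(a,2)+.012
    sel=near&(b>np.percentile(b,3)+.02)&(b<np.percentile(b,97)-.02)
    k=np.polyfit(b[sel],a[sel],1)
    print(tag,'near a min/pcts',np.percentile(a,[.5,2,10]),'slope deg',np.degrees(np.arctan(k[0])),'b',np.percentile(b,[.5,2,98,99.5]),'amax',np.percentile(a,[98,99.5]), 'h',np.median(h[m]))
q=np.load('side0_cov.npy'); c=q.mean(0); n=np.linalg.svd(q-c)[2][2]; n*=np.sign(n[2])
th=np.arccos(n[2]); psi=np.arctan2(n[1],n[0]); print('th',th,'psi',np.degrees(psi))
e=np.array([np.cos(psi),np.sin(psi)])
# outer face: in vertical plane coords a (along e), z : hinge (ah,.1): points with n.(p)= nh*ah + nz*.1 + .005
ah=((q@n).mean()-.005-n[2]*.1)/np.hypot(n[0],n[1]); print('hinge a',ah)
s=-(q[:,:2]@e-ah)*np.cos(th)+(q[:,2]-.1)*np.sin(th); b=q[:,:2]@np.array([-e[1],e[0]])
print('s',np.percentile(s,[.1,1,50,99,99.9]),'b',np.percentile(b,[.1,1,99,99.9]))
E
```

```text
scene0 near a min/pcts [0.4887 0.4895 0.4904] slope deg -0.4241177790892976 b [-0.186  -0.1854  0.0562  0.0566] amax [0.6331 0.6614] h 0.10152671836061533
side0 near a min/pcts [0.4915 0.4918 0.4931] slope deg -0.4616308313034285 b [-0.1883 -0.1872  0.0579  0.0594] amax [0.6839 0.686 ] h 0.1008492408157205
th 0.8475054389505701 psi 4.8480280895976975
hinge a 0.6820729008540274
s [0.0231 0.0251 0.1199 0.1968 0.1978] b [-0.192  -0.1908  0.0578  0.0596]
```

```bash
python3 - <<'E'
from h import *
np.set_printoptions(precision=3,suppress=True)
for tag in ['scene0','side0']:
    z=load(tag); P=cloud(z); im=z['im'].astype(int); R,G,B=im[...,0],im[...,1],im[...,2]
    m=(R>140)&(G>100)&(B<60)&(P[...,0]>.25)&(P[...,0]<.65)&(P[...,1]<-.1)&(P[...,1]>-.6)&(P[...,2]>.015)
    n,l,s,c=cv2.connectedComponentsWithStats(m.astype(np.uint8))
    for i in range(1,n):
        if s[i,4]>30: q=P[l==i]; print(tag,s[i],np.percentile(q,[2,50,98],axis=0).tolist())
    P[z['d']==0]=0
    m=(P[...,0]>.2)&(P[...,0]<.8)&(P[...,1]>.1)&(P[...,1]<.5)&(P[...,2]>.08)&(P[...,2]<.5)
    n,l,s,c=cv2.connectedComponentsWithStats(m.astype(np.uint8))
    for i in range(1,n):
        if s[i,4]>60: q=P[l==i]; print(tag,'tall',s[i],q.min(0),q.max(0))
R=np.array([[-.949,.3153,0],[.3153,.949,0],[0,0,-1.]])
p0=np.array([.1654,.4979,.2307])
yaw=np.radians(4.9); ex=np.array([np.cos(yaw),np.sin(yaw),0]); ey=np.array([-ex[1],ex[0],0])
H=np.array([.587,-.017,0.1])+ex*.095
print('hinge',H)
for th in [1.1,.95,.8,.6,.4,.2,.1,.05,0,-.02]:
    p=H+ey*.08-ex*(.165*np.cos(th)+.005*np.sin(th))+np.array([0,0,.165*np.sin(th)+.005*np.cos(th)])
    print(th,p,'inc mm',R.T@(p-p0)*1000)
E
```

```text
scene0 [361 244  30  41 343] [[0.435247163156477, -0.3438814271407041, 0.04306104803524367], [0.4879093425771606, -0.3092441426814622, 0.04575227723096964], [0.5408780492806011, -0.288935857085973, 0.04904932935242268]]
scene0 [325 258  12  12  95] [[0.4093989767996797, -0.22463444437748714, 0.1157397418885432], [0.41818775114753887, -0.21334526088533667, 0.12892825326909807], [0.4288224728781648, -0.20106291785725391, 0.13312421285781625]]
scene0 [421 279  11  13  92] [[0.4401102659859643, -0.43559411832883843, 0.11833906296581259], [0.4496851423506889, -0.42466779285062317, 0.1293029672697502], [0.4602841154328893, -0.4137589040164792, 0.13340126195529034]]
scene0 [355 284  29  26 228] [[0.38399374243731776, -0.34768116622983186, 0.0424245008998183], [0.3958904012252792, -0.33343866842706604, 0.045756171642111765], [0.4420133173000782, -0.29688828412551416, 0.04932596151474626]]
scene0 [403 297  16  17 133] [[0.3766817211555156, -0.4360402380431912, 0.02706557779257211], [0.3875907073633338, -0.40257943425587517, 0.12837059585829413], [0.45561308045686405, -0.3904698258016322, 0.13
[... 845 characters left out ...]
e0 tall [287 172  18   9  79] [0.534 0.1   0.08 ] [0.58  0.107 0.104]
hinge [ 0.682 -0.009  0.1  ]
1.1 [0.596 0.064 0.249] inc mm [-545.252 -276.017  -18.617]
0.95 [0.575 0.062 0.237] inc mm [-526.196 -284.215   -6.422]
0.8 [0.557 0.061 0.222] inc mm [-509.203 -291.526    8.853]
0.6 [0.536 0.059 0.197] inc mm [-490.408 -299.612   33.407]
0.4 [0.521 0.058 0.169] inc mm [-476.704 -305.508   61.841]
0.2 [0.513 0.057 0.138] inc mm [-468.637 -308.979   93.019]
0.1 [0.511 0.057 0.121] inc mm [-466.826 -309.758  109.252]
0.05 [0.51  0.057 0.113] inc mm [-466.488 -309.903  117.46 ]
0 [0.51  0.057 0.105] inc mm [-466.528 -309.886  125.7  ]
-0.02 [0.511 0.057 0.102] inc mm [-466.65  -309.834  129.001]
```

step_arm:
  increments: [0,0,0,-45,0,0,-15,-8,-80,0,0,-55,-29,-80,0,0,-98,-52,-80,0,0,-141,-75,-80,0,0,-184,-98,-80,0,0,-227,-121,-80,0,0,-270,-144,-80,0,0,-313,-167,-80,0,0,-356,-190,-80,0,0,-399,-213,-80,0,0,-440,-235,-80,0]

```text
t: 1.35
tcp_pos: [0.5101, 0.1345, 0.3111]
tcp_rot: [[-0.949, 0.316, -0.0], [0.316, 0.949, 0.0], [0.0, -0.0, -1.0]]
wrist_force: [0.2, 1.3, -0.7]
opening: 0.001
```

```bash
cat > tgt.py <<'E'
from h import *
import sys
np.set_printoptions(precision=3,suppress=True)
s=r.get_state(); R=s['tcp_rot']; p=s['tcp_pos']
print('t',s['t'],'p',p,'j',s['joint_positions'],'F',s['wrist_force'],'M',s['moment'],'op',s['opening'],'yaw x',np.degrees(np.arctan2(R[1,0],R[0,0])))
def inc(q): return (R.T@(np.array(q)-p))*1000
E
python3 -c "
from tgt import *
print(inc([.58,.062,.31]), inc([.575,.062,.247]))"
```

```text
t 1.35 p [0.51  0.134 0.311] j [14.769  8.364  9.109 90.755  0.003 33.181] F [ 0.207  1.349 -0.662] M [ 0.028 -0.023  0.016] op 0.0011745964000130038 yaw x 161.58839410059505
[-89.262 -46.681   1.101] [-84.529 -48.257  64.102]
```

step_arm:
  increments: [0,-42,-20,5,0,0,-86,-40,10,0,0,-100,-45,15,0,0,-96,-46,40,0,0,-92,-47,55,0,0,-86,-49,70,0,0,-78,-53,81,0,0,-69,-57,91,0,0,-60,-61,102,0,0,-50,-65,114,0,0,-43,-68,128,0,0,-37,-71,142,0]

```text
t: 2.55
tcp_pos: [0.5209, 0.058, 0.169]
tcp_rot: [[-0.949, 0.315, 0.0], [0.315, 0.949, 0.0], [-0.0, 0.0, -1.0]]
wrist_force: [-0.5, 0.9, 2.0]
opening: 0.006
```

```bash
python3 -c "
from tgt import *
snap('side','side1')
print(inc([.511,.057,.138]),inc([.51,.057,.113]),inc([.51,.057,.105]))"
```

```text
t 2.55 p [0.521 0.058 0.169] j [ 6.335  7.501 -9.74  72.747  0.025 24.679] F [-0.52   0.922  1.965] M [ 0.148 -0.075 -0.01 ] op 0.006269224587922503 yaw x 161.65593082184515
[ 9.13 -4.06 30.98] [10.079 -4.387 55.979] [10.079 -4.391 63.979]
```

View pics/side1.png

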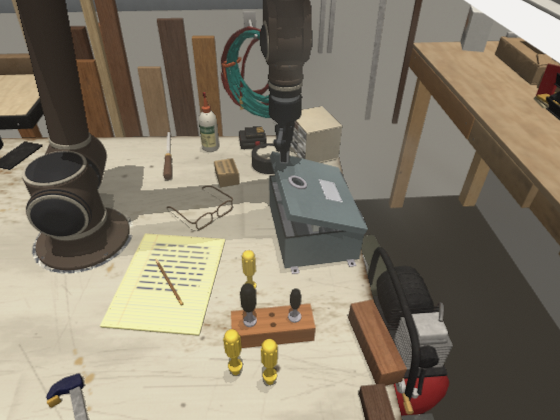

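The gripper, at about (285,155), is pushing the cover down and it is following. Next I'll go through the snap.

step_arm:
  increments: [0,4,-2,15,0,0,9,-4,31,0,0,10,-4,42,0,0,10,-4,52,0,0,10,-4,58,0,0,10,-4,62,0,0,10,-4,65,0,0,10,-4,67,0]

```text
t: 3.4
tcp_pos: [0.511, 0.057, 0.1047]
tcp_rot: [[-0.949, 0.315, 0.001], [0.315, 0.949, 0.001], [-0.001, 0.001, -1.0]]
wrist_force: [-12.7, -0.7, 32.4]
opening: -0.006
```

```bash
python3 -c "
from tgt import *
snap('side','side2')"
```

```text
t 3.4 p [0.511 0.057 0.105] j [  6.351   7.76  -17.646  64.524   0.022  24.725] F [-12.749  -0.728  32.372] M [-0.169  2.806  0.026] op -0.005596540803269226 yaw x 161.62547656236566
```

View pics/side2.png

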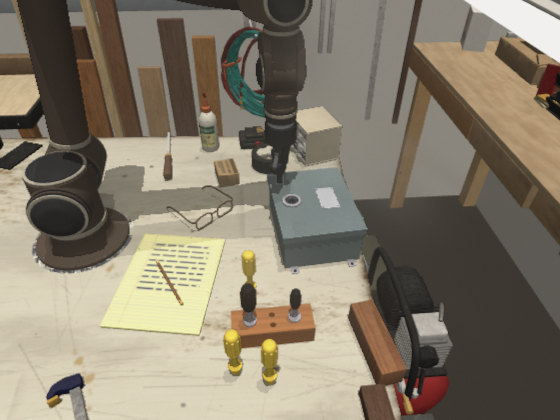

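```bash
python3 -c "
from tgt import *
print(inc([.511,.057,.2]),inc([.532,-.022,.2]),inc([.532,-.022,.15]))"
```

```text
t 3.45 p [0.511 0.057 0.105] j [  6.347   7.741 -17.648  64.53    0.02   24.723] F [-8.939 -0.589 18.448] M [-0.082  1.82  -0.01 ] op -0.0008904836968293046 yaw x 161.62404336198486
[ -0.12    0.157 -95.182] [-44.954 -68.194 -95.193] [-44.897 -68.239 -45.193]
```

step_arm:
  increments: [0,0,0,-30,0,40,0,0,-70,0,85,-15,-22,-95,0,85,-40,-55,-95,0,85,-45,-68,-75,0,85,-45,-68,-55,0,85,-45,-68,-55,0]

```text
t: 4.15
tcp_pos: [0.5312, -0.0225, 0.1547]
tcp_rot: [[-0.949, 0.316, -0.004], [0.316, 0.949, 0.0], [0.004, -0.001, -1.0]]
wrist_force: [0.3, 0.5, 0.2]
opening: 0.994
```

```bash
python3 -c "
from tgt import *
snap('wrist','w3');snap('scene','scene3');snap('side','side3')
a=cv2.imread('pics/scene3.png');b=cv2.imread('pics/side3.png')
cv2.imwrite('pics/c3.png',np.hstack([cv2.resize(a[120:260,200:350],(400,380)),cv2.resize(b[120:290,230:400],(400,380))]))"
```

```text
t 4.15 p [ 0.531 -0.023  0.155] j [ -2.426   8.723 -10.118  71.398   0.001  16.023] F [0.326 0.55  0.248] M [ 0.008 -0.005  0.035] op 0.9936845651253208 yaw x 161.55097633484615
```

View pics/w3.png

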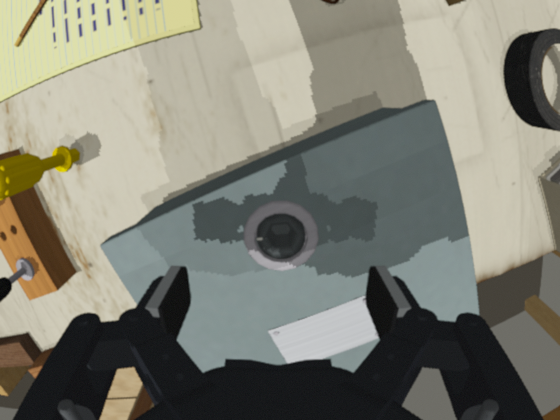

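View pics/c3.png

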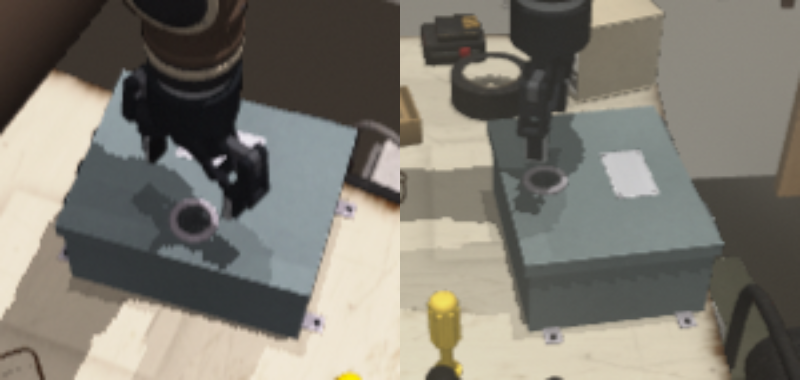

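The cover is shut. In the wrist view the bezel is centred near (281,235). I'll enlarge it to read the hexagon's orientation.

```bash
cat >> h.py <<'E'
def wray(z,u,v):
    dx,dy=u-z['cx'],v-z['cy']; rr=np.hypot(dx,dy); t=rr/z['fx']
    c=np.array([np.sin(t)*dx/rr,np.sin(t)*dy/rr,np.cos(t)]); return z['attitude']@c
def wpl(z,u,v,h):
    d=wray(z,u,v); return z['eye']+d*(h-z['eye'][2])/d[2]
E
python3 - <<'E'
from h import *
np.set_printoptions(precision=4,suppress=True)
z=load('w3'); im=z['im']
cr=im[190:280,235:327]; g=cv2.resize(cr,None,fx=6.4,fy=6.4,interpolation=cv2.INTER_CUBIC).astype(float)
g=np.clip(255*(g/255)**.5,0,255).astype(np.uint8)
cv2.imwrite('pics/w3c.png',g[:,:,::-1])
# ortho rectified top view around guess
c=wpl(z,281,235,.1075); print(c)
# color range
for tag in ['scene3','side3']:
    q=load(tag);P=cloud(q); m=(q['d']>0)&(abs(P[...,0]-.56)<.1)&(P[...,1]<-.06)&(P[...,1]>-.12)&(abs(P[...,2]-.105)<.03)
    S=P[m]; A=np.c_[S[:,:2],np.ones(len(S))]; k=np.linalg.lstsq(A,S[:,2],rcond=None)[0]; print(tag,k,m.sum(), np.median(S[:,2]))
E
```

```text
[ 0.5321 -0.0216  0.1075]
scene3 [ 0.0229 -0.0018  0.0918] 1296 0.1057095803174184
side3 [0.0048 0.001  0.1035] 1211 0.10633955806255779
```

View pics/w3c.png

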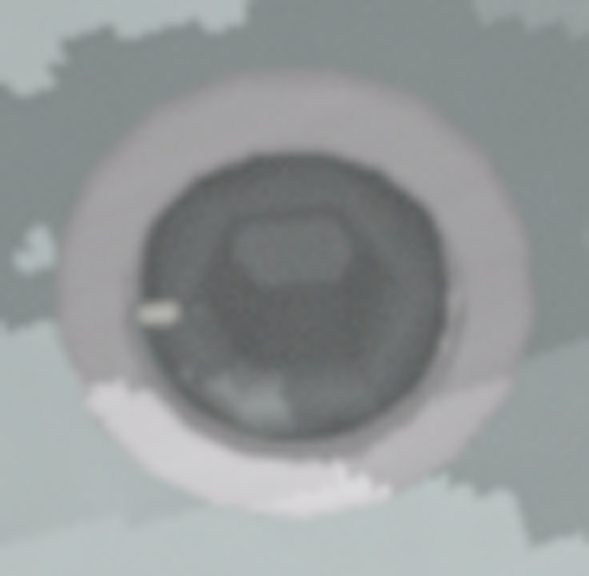

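```bash
python3 - <<'E'
from h import *
z=load('w3'); im=z['im']
def proj(P):
    c=(P-z['eye'])@z['attitude']; t=np.arctan2(np.hypot(c[...,0],c[...,1]),c[...,2]); p=np.arctan2(c[...,1],c[...,0])
    return (z['cx']+z['fx']*t*np.cos(p)).astype(np.float32),(z['cy']+z['fx']*t*np.sin(p)).astype(np.float32)
N=560; sc=10 # px per mm, top = +x, left=+y
v,u=np.mgrid[:N,:N]; cx,cy=.532,-.0216
P=np.stack([cx+(N/2-v)/sc/1000, cy+(N/2-u)/sc/1000, np.full(v.shape,.105)],-1)
a,b=proj(P); g=cv2.remap(im,a,b,cv2.INTER_CUBIC); g=np.clip(255*(g/255.)**.45,0,255)
g=np.clip((g-90)*1.6,0,255).astype(np.uint8)[:,:,::-1].copy()
for k in range(0,N,50): cv2.line(g,(k,0),(k,6),(0,0,255),1); cv2.line(g,(0,k),(6,k),(0,0,255),1)
cv2.line(g,(270,280),(290,280),(0,0,255),1);cv2.line(g,(280,270),(280,290),(0,0,255),1)
cv2.imwrite('pics/w3r.png',g)
E
```

```text
(no output)
```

View pics/w3r.png

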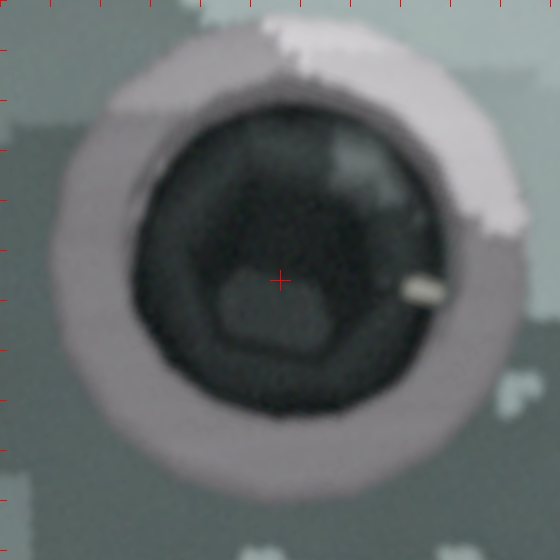

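step_arm:
  increments: [85,0,0,-45,-8,80,0,-10,-85,-16,70,0,-45,-105,-24,60,2,-85,-105,-32,60,4,-125,-105,-40,60,6,-165,-105,-48,60,8,-205,-105,-56,60,10,-245,-105,-64,60,11,-280,-105,-72,60,12,-305,-105,-80,60,12,-317,-105,-88,60,12,-317,-105,-96]

```text
t: 5.5
tcp_pos: [0.4208, -0.3205, 0.2636]
tcp_rot: [[-0.21, -0.978, 0.002], [-0.978, 0.21, -0.002], [0.001, -0.002, -1.0]]
wrist_force: [0.1, 0.1, -0.3]
opening: 0.703
```

step_arm:
  increments: [60,0,0,0,-8,60,0,0,0,-16,60,0,0,0,-24,60,0,0,0,-32,60,0,0,0,-40,60,0,0,0,-48,60,0,0,0,-56,60,0,0,0,-64,60,0,0,0,-68,60,0,0,0,-68]

```text
t: 6.5
tcp_pos: [0.4295, -0.3076, 0.2637]
tcp_rot: [[0.815, -0.579, -0.004], [-0.579, -0.815, -0.009], [0.002, 0.01, -1.0]]
wrist_force: [0.2, -0.4, -0.6]
opening: 0.705
```

```bash
python3 -c "
from tgt import *
snap('wrist','w4')
print(inc([.4195,-.3195,.108]))"
```

```text
t 6.5 p [ 0.429 -0.308  0.264] j [ -35.296    7.629    2.263   84.52    -0.564 -179.933] F [ 0.194 -0.442 -0.561] M [-0.028 -0.049 -0.02 ] op 0.7045644161270617 yaw x -35.3633130877617
[ -1.554  13.939 155.792]
```

View pics/w4.png

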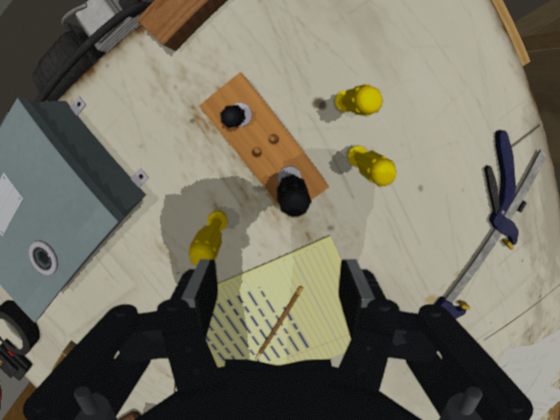

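step_arm:
  increments: [60,0,0,0,8,60,0,0,0,16,60,0,0,0,24,60,0,0,0,30,60,0,0,0,30]

```text
t: 7.05
tcp_pos: [0.4284, -0.3087, 0.2629]
tcp_rot: [[0.414, -0.91, -0.005], [-0.91, -0.414, -0.009], [0.006, 0.008, -1.0]]
wrist_force: [-0.8, 0.7, 0.8]
opening: 0.707
```

```bash
python3 -c "
from tgt import *
snap('wrist','w5')
print(inc([.4195,-.3195,.108]))"
```

```text
t 7.05 p [ 0.428 -0.309  0.263] j [ -35.445    7.658    2.201   84.496   -0.584 -149.926] F [-0.783  0.714  0.756] M [ 0.035 -0.001  0.072] op 0.707428422856008 yaw x -65.51783813163686
[  5.232  11.315 155.029]
```

View pics/w5.png

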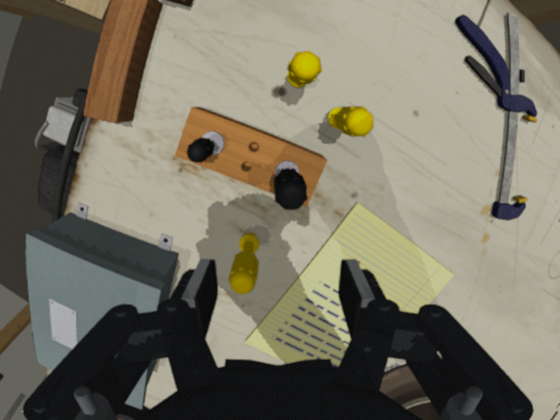

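```bash
python3 -c "
from h import *
z=load('w5'); 
cv2.imwrite('pics/w5c.png',cv2.resize(z['im'][140:225,245:345],None,fx=6,fy=6,interpolation=cv2.INTER_CUBIC)[:,:,::-1])
for u,v in [(291,191)]: print(wpl(z,u,v,.148))
print(wpl(z,286,170,.05))
z=load('w4')
print(wpl(z,294,198,.148))"
```

```text
[ 0.42252812 -0.32462892  0.148     ]
[ 0.42265197 -0.32301746  0.05      ]
[ 0.42489858 -0.32304832  0.148     ]
```

View pics/w5c.png

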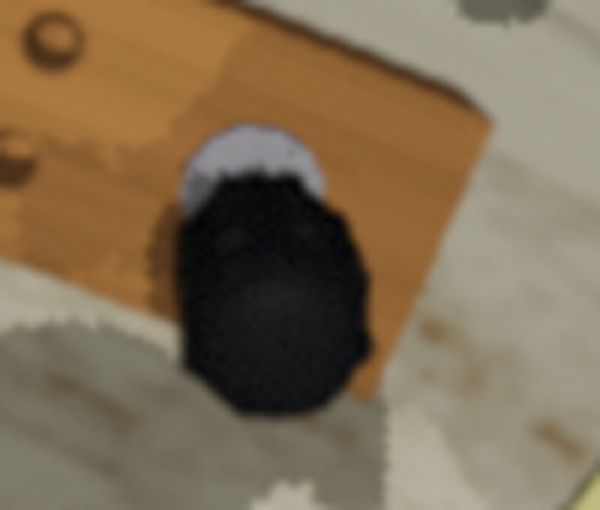

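```bash
python3 -c "
from tgt import *
print(inc([.421,-.3215,.17]),inc([.421,-.3215,.104]))"
```

```text
t 7.1 p [ 0.428 -0.309  0.263] j [ -35.445    7.66     2.192   84.493   -0.582 -150.071] F [-0.491 -0.358  0.157] M [-0.002  0.021  0.02 ] op 0.7040530435591998 yaw x -65.37280826532368
[ 8.055 11.312 92.945] [  7.682  10.753 158.941]
```

step_arm:
  increments: [60,8,11,30,0,60,8,11,70,0,60,8,11,100,0,60,8,11,125,0,60,8,11,145,0,60,8,11,157,0,60,8,11,159,0,10,8,11,159,0,10,8,11,159,0,10,8,11,159,0,10,8,11,159,0]

```text
t: 8.2
tcp_pos: [0.4216, -0.3221, 0.1049]
tcp_rot: [[0.415, -0.91, -0.004], [-0.91, -0.415, -0.01], [0.007, 0.007, -1.0]]
wrist_force: [0.2, 0.3, 6.8]
opening: 0.334
```

```bash
python3 -c "
from tgt import *
snap('wrist','w6');snap('side','side6')"
```

```text
t 8.2 p [ 0.422 -0.322  0.105] j [ -37.064    9.391  -15.695   64.754   -0.566 -151.591] F [0.15  0.321 6.758] M [ 0.164 -0.076 -0.011] op 0.3343986861093648 yaw x -65.47177508672901
```

View pics/w6.png

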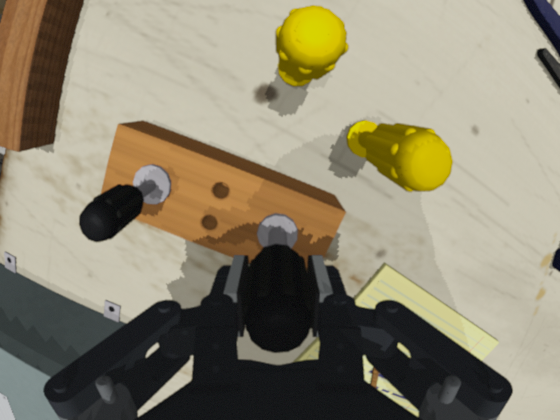

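View pics/side6.png

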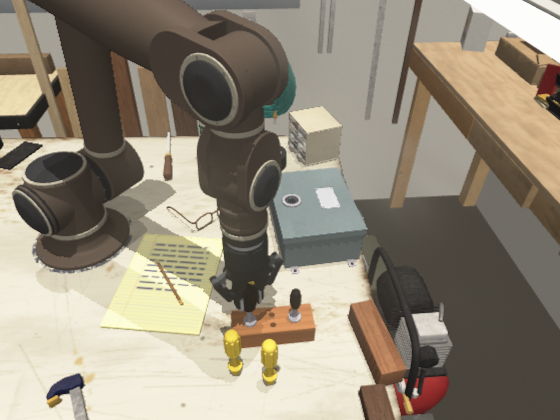

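The black handle is between the pads, at wrist (277,290), and the smaller driver hasn't moved. Next I'll lift and look at the hexagon.

step_arm:
  increments: [10,0,0,-20,0,10,0,0,-50,0,10,0,0,-90,0,10,0,0,-130,0,10,0,0,-150,0,10,0,0,-150,0]

```text
t: 8.9
tcp_pos: [0.4227, -0.3212, 0.2566]
tcp_rot: [[0.415, -0.91, -0.002], [-0.91, -0.415, -0.012], [0.01, 0.006, -1.0]]
wrist_force: [1.4, -0.6, -3.3]
opening: 0.336
```

```bash
python3 -c "
from tgt import *
snap('wrist','w7');snap('side','side7');snap('scene','scene7')
im=load('w7')['im'][170:270,220:340]; g=cv2.resize(im,None,fx=6,fy=6,interpolation=cv2.INTER_CUBIC)
cv2.imwrite('pics/w7c.png',np.clip(255*(g/255.)**.6,0,255).astype(np.uint8)[:,:,::-1])
b=load('side7')['im'][180:330,170:330];cv2.imwrite('pics/side7c.png',cv2.resize(b,None,fx=3.6,fy=3.6,interpolation=cv2.INTER_CUBIC)[:,:,::-1])
print(inc([.534,-.0222,.255]))"
```

```text
t 8.9 p [ 0.423 -0.321  0.257] j [ -36.901    7.677    1.436   83.432   -0.587 -151.422] F [ 1.357 -0.628 -3.271] M [-0.084 -0.018 -0.029] op 0.33566671263654885 yaw x -65.47837278083942
[-225.803 -225.34    -2.03 ]
```

View pics/w7c.png

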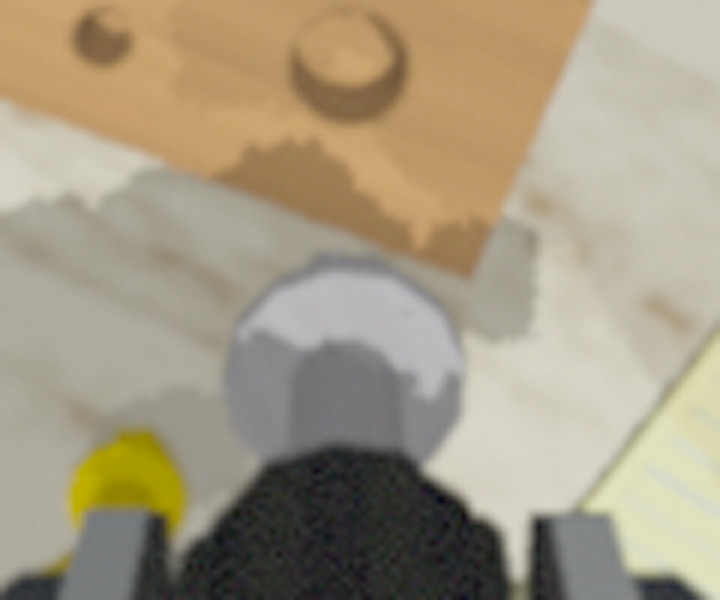

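View pics/side7c.png

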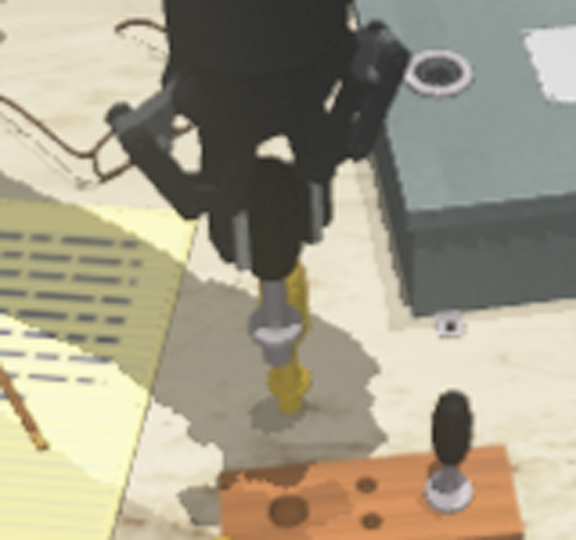

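```bash
python3 -c "
from h import *
np.set_printoptions(precision=4,suppress=True)
z=load('w7')
for h in [.197,.203]:
  l=wpl(z,220+226/6,170+372/6,h);q=wpl(z,220+463/6,170+372/6,h);t=wpl(z,220+345/6,170+258/6,h)
  print(h,l,q,(l+q)/2,np.linalg.norm(l-q),t)
z=load('side7');im=z['im'][265:285,236:256]
cv2.imwrite('pics/hex.png',cv2.resize(z['im'][255:290,228:268],None,fx=15,fy=15,interpolation=cv2.INTER_CUBIC)[:,:,::-1])
z=load('scene7')
a=z['im'][240:310,300:400];cv2.imwrite('pics/hex2.png',cv2.resize(a,None,fx=7,fy=7,interpolation=cv2.INTER_CUBIC)[:,:,::-1])
"
```

```text
0.197 [ 0.4339 -0.3144  0.197 ] [ 0.4097 -0.3253  0.197 ] [ 0.4218 -0.3198  0.197 ] 0.026499834379218 [ 0.4273 -0.3321  0.197 ]
0.203 [ 0.4345 -0.3167  0.203 ] [ 0.4111 -0.3273  0.203 ] [ 0.4228 -0.322   0.203 ] 0.025715562372964008 [ 0.4282 -0.3339  0.203 ]
```

View pics/hex.png

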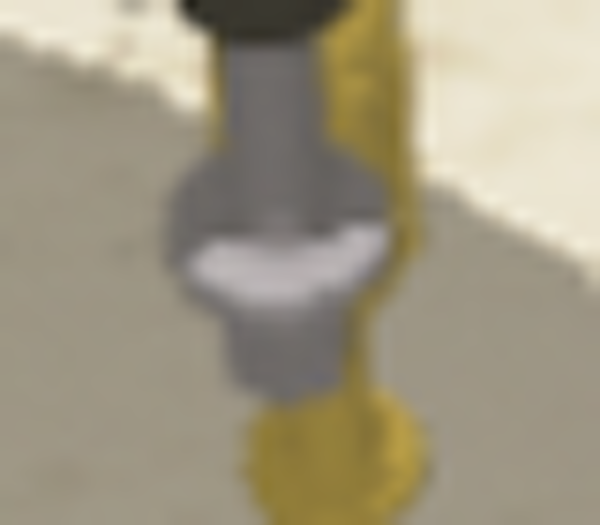

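View pics/hex2.png

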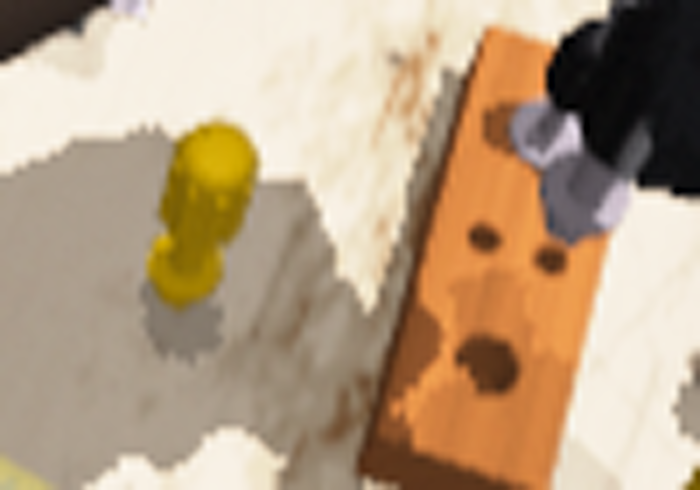

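step_arm:
  increments: [10,-28,-28,0,0,10,-58,-58,0,0,10,-92,-92,0,0,10,-126,-126,0,0,10,-160,-160,0,0,10,-190,-190,0,0,10,-212,-212,0,0,10,-224,-224,0,0,10,-226,-225,0,0,10,-226,-225,20,0,10,-226,-225,40,0,10,-226,-225,40,0]

```text
t: 10.25
tcp_pos: [0.53, -0.0223, 0.2064]
tcp_rot: [[0.414, -0.91, -0.013], [-0.91, -0.414, -0.008], [0.002, 0.015, -1.0]]
wrist_force: [-0.6, 0.5, -2.3]
opening: 0.338
```

```bash
python3 -c "
from tgt import *
snap('wrist','w8');snap('side','side8');snap('scene','scene8')
im=load('w8')['im'][170:270,220:340]; g=cv2.resize(im,None,fx=6,fy=6,interpolation=cv2.INTER_CUBIC)
cv2.imwrite('pics/w8c.png',np.clip(255*(g/255.)**.6,0,255).astype(np.uint8)[:,:,::-1])
b=load('side8')['im'][130:240,240:340];b=cv2.resize(b,(400,440),interpolation=cv2.INTER_CUBIC)
a=load('scene8')['im'][140:250,230:330];a=cv2.resize(a,(400,440),interpolation=cv2.INTER_CUBIC)
cv2.imwrite('pics/s8c.png',np.hstack([a,b])[:,:,::-1])
print(inc([.534,-.0212,.2]))"
```

```text
t 10.25 p [ 0.53  -0.022  0.206] j [  -2.131    8.455   -3.944   78.324   -0.499 -116.608] F [-0.611  0.468 -2.34 ] M [-0.025  0.003  0.038] op 0.3375126051564585 yaw x -65.51921701436707
[ 0.645 -4.192  6.325]
```

View pics/w8c.png

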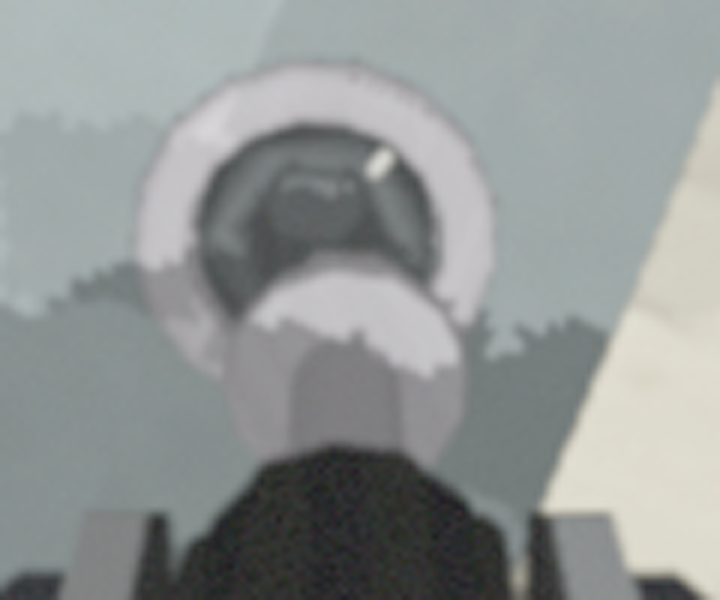

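View pics/s8c.png

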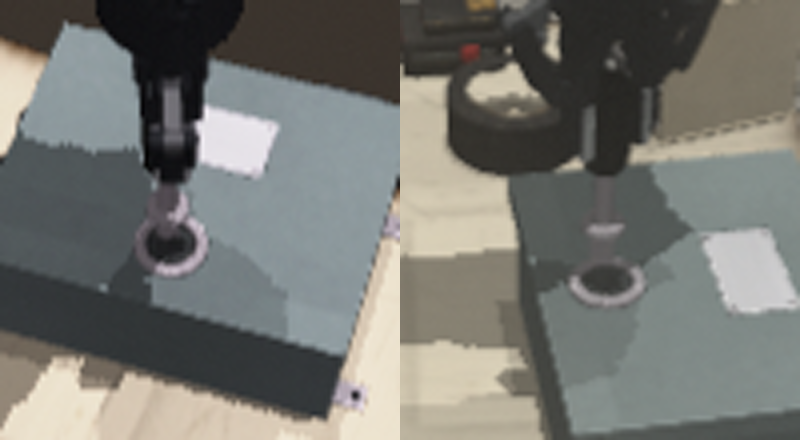

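```bash
python3 -c "
from h import *
np.set_printoptions(precision=4,suppress=True)
z=load('w8')
l=wpl(z,220+137/6,170+232/6,.1075);q=wpl(z,220+494/6,170+232/6,.1075);print(l,q,np.linalg.norm(l-q)); t=wpl(z,220+315/6,170+58/6,.1075);print(t)
# fit circle
pts=[wpl(z,220+a/6,170+b/6,.1075)[:2] for a,b in [(137,232),(150,165),(190,110),(250,73),(315,60),(380,75),(440,118),(480,170),(494,230),(488,280),(165,325),(147,285)]]
from scipy.optimize import least_squares
f=lambda x:[np.hypot(*(p-x[:2]))-x[2] for p in pts]
s=least_squares(f,[.53,-.02,.024]);print('bezel',s.x,np.abs(s.fun).max())
pts=[wpl(z,220+a/6,170+b/6,.197)[:2] for a,b in [(228,365),(240,325),(300,265),(345,255),(400,270),(445,310),(463,350),(463,385)]]
s=least_squares(f,[.53,-.02,.013]);print('collar bottom',s.x)
for zz,lab in [(.145,'col at TCP-.06')]:
  pts=[wpl(z,220+a/6,170+b/6,zz)[:2] for a,b in [(228,375),(240,325),(300,258),(345,252),(400,262),(445,310),(463,375)]]
  s=least_squares(f,[.53,-.02,.013]);print(lab,s.x)
"
```

```text
[ 0.5541 -0.0133  0.1075] [ 0.5116 -0.0324  0.1075] 0.04655526156162522
[ 0.5424 -0.044   0.1075]
bezel [ 0.5327 -0.0222  0.0233] 0.0006044950246679934
collar bottom [ 0.5375 -0.0394  0.0099]
col at TCP-.06 [ 0.5285 -0.0212  0.0131]
```

step_arm:
  increments: [10,2,-4,0,0,10,2,-4,8,0,10,2,-4,14,0,10,2,-4,17,0,10,2,-4,20,0,10,2,-4,22,0,10,2,-4,23,0,10,2,-4,23,0]

```text
t: 11.2
tcp_pos: [0.5366, -0.0221, 0.1875]
tcp_rot: [[0.415, -0.91, -0.006], [-0.91, -0.415, -0.008], [0.005, 0.009, -1.0]]
wrist_force: [-1.1, 0.3, -0.5]
opening: 0.337
```

```bash
python3 -c "
from tgt import *
snap('wrist','w9');snap('side','side9');snap('scene','scene9')
im=load('w9')['im'][170:270,220:340]; g=cv2.resize(im,None,fx=6,fy=6,interpolation=cv2.INTER_CUBIC)
cv2.imwrite('pics/w9c.png',np.clip(255*(g/255.)**.6,0,255).astype(np.uint8)[:,:,::-1])
b=load('side9')['im'][150:230,250:330];b=cv2.resize(b,(400,400),interpolation=cv2.INTER_CUBIC)
a=load('scene9')['im'][160:240,235:315];a=cv2.resize(a,(400,400),interpolation=cv2.INTER_CUBIC)
cv2.imwrite('pics/s9c.png',np.hstack([a,b])[:,:,::-1])
"
```

```text
t 11.2 p [ 0.537 -0.022  0.188] j [  -2.088    8.95    -5.719   75.646   -0.487 -116.603] F [-1.08   0.322 -0.519] M [-0.092  0.219  0.028] op 0.33727482140714166 yaw x -65.48225115536846
```

View pics/w9c.png

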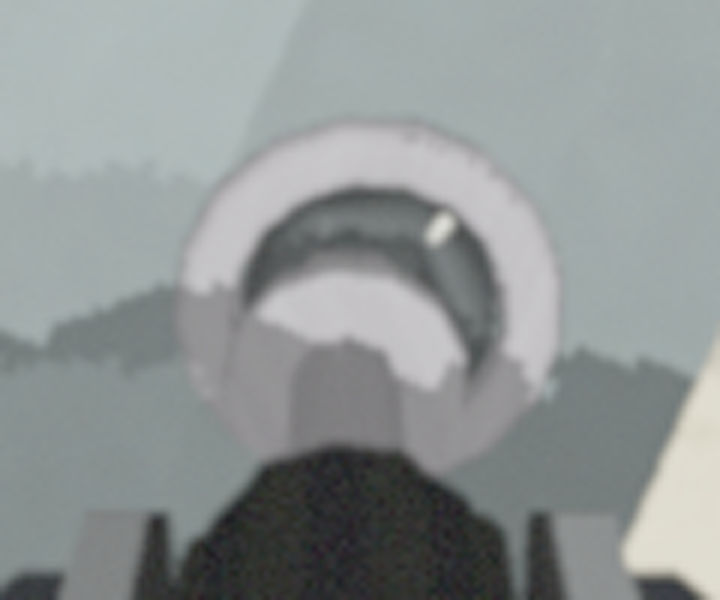

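View pics/s9c.png

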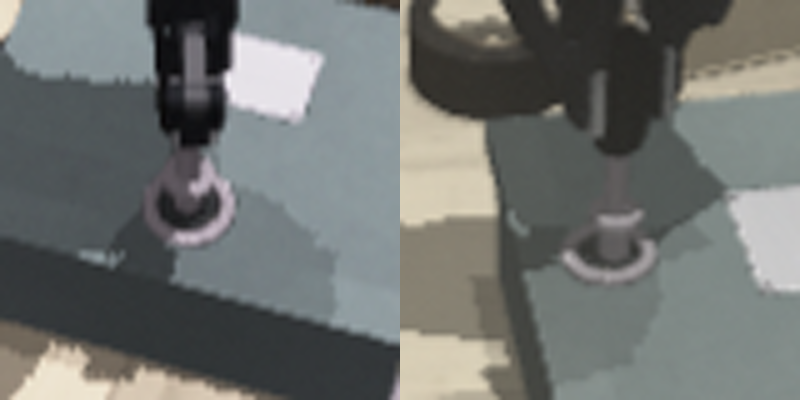

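```bash
python3 -c "
from h import *
np.set_printoptions(precision=4,suppress=True)
from scipy.optimize import least_squares
z=load('w9')
for h in [.1075,.105]:
  pts=[wpl(z,220+a/6,170+b/6,h)[:2] for a,b in [(180,290),(200,220),(240,165),(300,130),(369,118),(430,130),(490,168),(535,220),(556,280),(558,325),(545,390),(190,360)]]
  f=lambda x:[np.hypot(*(p-x[:2]))-x[2] for p in pts]
  s=least_squares(f,[.53,-.02,.024]);print('bezel',s.x,np.abs(s.fun).max())
for h in [.1275,.130]:
  pts=[wpl(z,220+a/6,170+b/6,h)[:2] for a,b in [(228,375),(240,325),(300,266),(345,255),(400,264),(445,310),(463,375)]]
  s=least_squares(f,[.53,-.02,.013]);print('col',h,s.x)
print(z['eye'])
"
```

```text
bezel [ 0.5326 -0.022   0.0234] 0.0010738622352630643
bezel [ 0.5322 -0.0212  0.0236] 0.001085912941861375
col 0.1275 [ 0.5355 -0.0211  0.0131]
col 0.13 [ 0.5359 -0.022   0.0129]
[ 0.5707 -0.0939  0.3303]
```

step_arm:
  increments: [10,-1.2,2.7,0,0,10,-1.2,2.7,0,0,10,-1.2,2.7,1.5,0,10,-1.2,2.7,3,0,10,-1.2,2.7,4,0,10,-1.2,2.7,4,0]

```text
t: 11.95
tcp_pos: [0.5338, -0.0223, 0.1831]
tcp_rot: [[0.415, -0.91, -0.006], [-0.91, -0.415, -0.009], [0.005, 0.009, -1.0]]
wrist_force: [0.3, -1.3, -1.9]
opening: 0.337
```

step_arm:
  increments: [10,0,0,1,0,10,0,0,2,0,10,0,0,3,0,10,0,0,3,0]

```text
t: 12.35
tcp_pos: [0.5337, -0.0223, 0.1802]
tcp_rot: [[0.415, -0.91, -0.006], [-0.91, -0.415, -0.008], [0.005, 0.009, -1.0]]
wrist_force: [0.2, -1.5, -2.5]
opening: 0.335
```

step_arm:
  increments: [10,0,0,1,0,10,0,0,2,0,10,0,0,3,0,10,0,0,3,0]

```text
t: 12.75
tcp_pos: [0.5337, -0.0222, 0.1772]
tcp_rot: [[0.415, -0.91, -0.006], [-0.91, -0.415, -0.008], [0.005, 0.009, -1.0]]
wrist_force: [0.5, -1.5, -1.4]
opening: 0.336
```

```bash
python3 -c "
from tgt import *
snap('wrist','w10');snap('side','side10')
im=load('w10')['im'][170:270,220:340]; g=cv2.resize(im,(480,400),interpolation=cv2.INTER_CUBIC)
b=load('side10')['im'][150:230,250:330];b=cv2.resize(b,(320,400),interpolation=cv2.INTER_CUBIC)
cv2.imwrite('pics/s10c.png',np.hstack([g,b])[:,:,::-1])
"
```

```text
t 12.75 p [ 0.534 -0.022  0.177] j [  -2.114    8.751   -7.256   74.318   -0.489 -116.626] F [ 0.518 -1.473 -1.372] M [-0.616 -0.197  0.03 ] op 0.33613119556761845 yaw x -65.48450973937481
```

View pics/s10c.png

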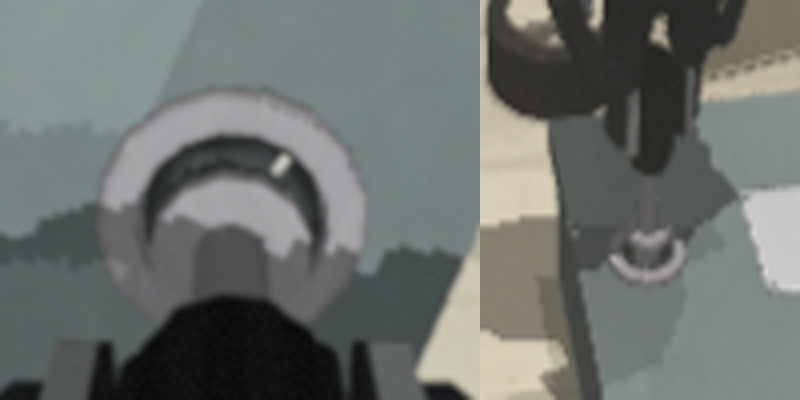

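step_arm:
  increments: [10,0,0,1.5,0,10,0,0,3,0,10,0,0,4.5,0,10,0,0,6,0,10,0,0,6,0]

```text
t: 13.35
tcp_pos: [0.5337, -0.0222, 0.1711]
tcp_rot: [[0.415, -0.91, -0.006], [-0.91, -0.415, -0.008], [0.005, 0.009, -1.0]]
wrist_force: [0.4, -3.1, -2.3]
opening: 0.339
```

```bash
python3 -c "
from tgt import *
"
```

```text
t 13.35 p [ 0.534 -0.022  0.171] j [  -2.119    8.823   -7.94    73.566   -0.483 -116.631] F [ 0.354 -3.096 -2.265] M [-0.608 -0.314 -0.021] op 0.33851254326472074 yaw x -65.48579799824105
```

step_arm:
  increments: [10,0.4,0.2,1.5,0,10,0.4,0.2,3,0,10,0.4,0.2,4.5,0,10,0.4,0.2,5.5,0,10,0.4,0.2,6.5,0,10,0.4,0.2,7,0,10,0.4,0.2,7,0]

```text
t: 14.05
tcp_pos: [0.5339, -0.0228, 0.1681]
tcp_rot: [[0.415, -0.91, -0.002], [-0.91, -0.415, -0.008], [0.007, 0.005, -1.0]]
wrist_force: [-5.8, -2.4, 22.2]
opening: 0.337
```

```bash
python3 -c "
from tgt import *
snap('wrist','w11');snap('side','side11')
im=load('w11')['im'][170:270,220:340]; g=cv2.resize(im,(480,400),interpolation=cv2.INTER_CUBIC)
b=load('side11')['im'][150:230,250:330];b=cv2.resize(b,(320,400),interpolation=cv2.INTER_CUBIC)
cv2.imwrite('pics/s11c.png',np.hstack([g,b])[:,:,::-1])
"
```

```text
t 14.05 p [ 0.534 -0.023  0.168] j [  -2.171    8.689   -8.472   72.93    -0.487 -116.687] F [-5.837 -2.36  22.237] M [-0.531  1.726  0.014] op 0.3365113896236005 yaw x -65.4827955863837
```

View pics/s11c.png

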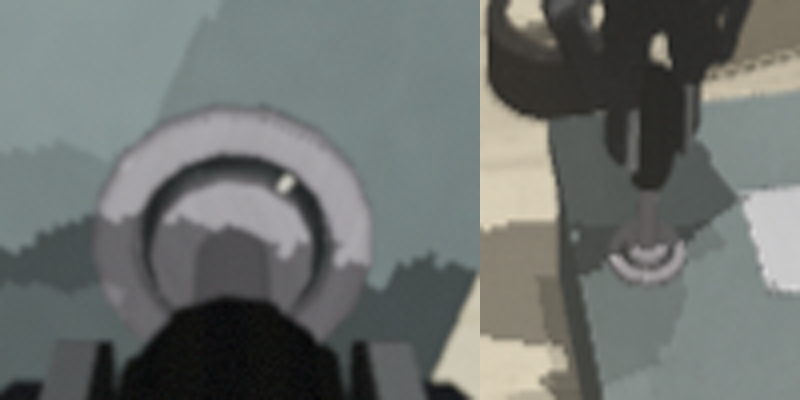

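```bash
python3 - <<'E'
from h import *
np.set_printoptions(precision=4,suppress=True)
for tag in ['side3','scene3','side9','side11']:
    z=load(tag);P=cloud(z); im=z['im'].astype(int)
    rr=np.hypot(P[...,0]-.533,P[...,1]+.022)
    m=(rr>.018)&(rr<.022)&(abs(P[...,2]-.105)<.015)
    m2=(rr>.03)&(rr<.045)&(abs(P[...,2]-.105)<.015)
    m3=(rr<.013)&(abs(P[...,2]-.105)<.012)
    print(tag,m.sum(),np.percentile(P[m][:,2],[10,50,90]),'cover',m2.sum(),np.median(P[m2][:,2]),'face',m3.sum(),np.percentile(P[m3][:,2],[10,50,90]) if m3.sum() else 0)
E
```

```text
side3 83 [0.1077 0.1112 0.1132] cover 358 0.10624591717425041 face 50 [0.0998 0.1079 0.1111]
scene3 68 [0.1101 0.112  0.1139] cover 432 0.10562077221756999 face 62 [0.0983 0.1082 0.1102]
side9 76 [0.1062 0.1111 0.1129] cover 336 0.10624746285349751 face 47 [0.1025 0.1094 0.1145]
side11 79 [0.1063 0.1114 0.1134] cover 354 0.10620524181174895 face 52 [0.1099 0.1144 0.1165]
```

The rim measures about 0.111, so the barrel face is about 0.108. That matches the collar bottom (TCP − 60 mm = 0.108) at first contact, so the driver is fully seated. Next I'll turn it clockwise.

step_arm:
  increments: [10,0,0,-1.5,4,10,0,0,-1.5,10,10,0,0,-1.5,17,10,0,0,-1.5,24,10,0,0,-1.5,31,10,0,0,-1.5,38,10,0,0,-1.5,45,10,0,0,-1.5,50,10,0,0,-1.5,50]

```text
t: 15.05
tcp_pos: [0.5326, -0.0224, 0.1682]
tcp_rot: [[-0.432, -0.902, -0.005], [-0.902, 0.432, -0.007], [0.009, 0.002, -1.0]]
wrist_force: [-8.0, -1.0, 16.9]
opening: 0.337
```

```bash
python3 -c "
from tgt import *
snap('wrist','w12')
im=load('w12')['im'][150:290,200:360]; g=cv2.resize(im,(640,560),interpolation=cv2.INTER_CUBIC)
cv2.imwrite('pics/s12c.png',g[:,:,::-1])
"
```

```text
t 15.05 p [ 0.533 -0.022  0.168] j [ -2.165   8.721  -8.42   73.149  -0.438 -66.58 ] F [-8.045 -0.959 16.885] M [-0.234  1.993 -0.076] op 0.3366795546041822 yaw x -115.5839849224144
```

View pics/s12c.png

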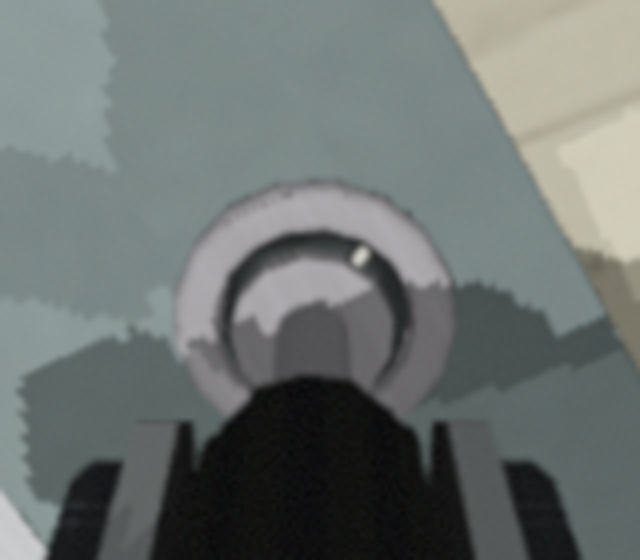

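step_arm:
  increments: [10,0,0,0,8,10,0,0,-0.5,16,10,0,0,-0.5,24,10,0,0,-0.5,32,10,0,0,-0.5,40,10,0,0,-0.5,48,10,0,0,-0.5,56,10,0,0,-0.5,64,10,0,0,-0.5,72,10,0,0,-0.5,80,10,0,0,-0.5,88,10,0,0,-0.5,96]

```text
t: 16.3
tcp_pos: [0.5323, -0.0203, 0.1682]
tcp_rot: [[-0.851, 0.526, -0.006], [0.526, 0.851, -0.002], [0.004, -0.005, -1.0]]
wrist_force: [-7.6, 7.2, 15.0]
opening: 0.338
```

step_arm:
  increments: [10,0,0,0,8,10,0,0,0,16,10,0,0,0,24,10,0,0,0,32,10,0,0,0,40,10,0,0,0,48,10,0,0,0,56,10,0,0,0,64,10,0,0,0,72,10,0,0,0,80,10,0,0,0,84,10,0,0,0,84]

```text
t: 17.5
tcp_pos: [0.5342, -0.02, 0.1683]
tcp_rot: [[0.43, 0.903, -0.003], [0.903, -0.43, -0.002], [-0.003, -0.002, -1.0]]
wrist_force: [-1.2, 7.0, 9.1]
opening: 0.332
```

```bash
python3 -c "
from tgt import *
snap('wrist','w13')
im=load('w13')['im'][150:290,200:360]; g=cv2.resize(im,(640,560),interpolation=cv2.INTER_CUBIC)
cv2.imwrite('pics/s13c.png',g[:,:,::-1])
"
```

```text
t 17.5 p [ 0.534 -0.02   0.168] j [ -2.08    8.769  -8.352  73.042  -0.116 113.396] F [-1.152  7.043  9.126] M [1.839 0.404 0.009] op 0.33187933938731096 yaw x 64.52410356966874
```

View pics/s13c.png

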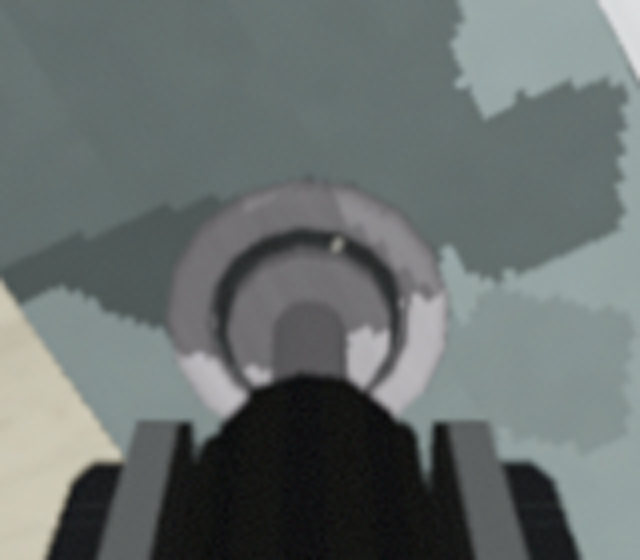

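step_arm:
  increments: [10,0,0,0,6,10,0,0,0,12,10,0,0,0,18,10,0,0,0,24,10,0,0,0,30,10,0,0,0,30]

```text
t: 18.15
tcp_pos: [0.5348, -0.0205, 0.1683]
tcp_rot: [[0.824, 0.566, -0.002], [0.566, -0.824, -0.003], [-0.003, 0.002, -1.0]]
wrist_force: [0.2, 4.7, 8.8]
opening: 0.339
```

```bash
python3 -c "
from tgt import *
snap('wrist','w14')
im=load('w14')['im'][150:290,200:360]; g=cv2.resize(im,(640,560),interpolation=cv2.INTER_CUBIC)
cv2.imwrite('pics/s14c.png',g[:,:,::-1])
"
```

```text
t 18.15 p [ 0.535 -0.021  0.168] j [ -2.098   8.784  -8.336  72.979  -0.181 143.439] F [0.205 4.676 8.753] M [ 1.384 -0.126 -0.02 ] op 0.338616436649996 yaw x 34.46338237413826
```

View pics/s14c.png

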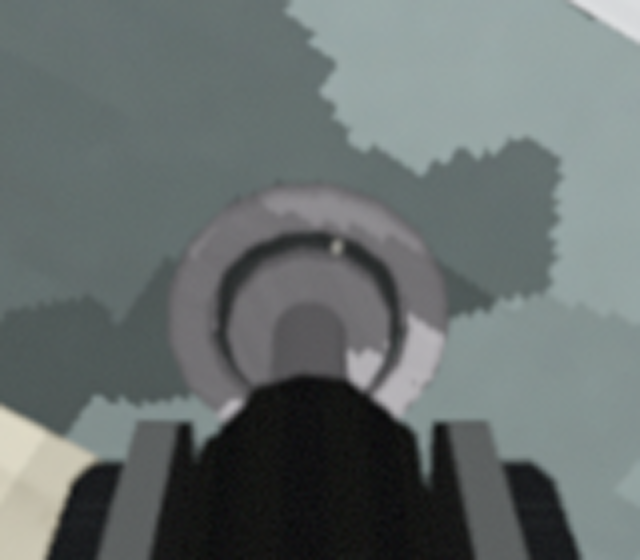

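```bash
cat > mark.py <<'E'
from h import *
def ang(tag,u,v,c=(.5328,-.022)):
    p=wpl(load(tag),u,v,.108); d=p[:2]-np.array(c); return np.degrees(np.arctan2(d[1],d[0])),np.hypot(*d)*1000
E
python3 -c "
from mark import *
print(ang('w3',235+158/6.4,190+314/6.4),ang('w8',220+380/6,170+165/6),ang('w12',200+360/4,150+255/4),ang('w13',200+338/4,150+244/4),ang('w14',200+337/4,150+246/4))"
```

```text
(np.float64(-100.72279732444788), np.float64(13.486554314032995)) (np.float64(-106.31369209094284), np.float64(13.184316059800148)) (np.float64(-149.06919786133798), np.float64(13.466625632021831)) (np.float64(41.77121146341771), np.float64(13.966145212598613)) (np.float64(12.57604978386465), np.float64(14.062280911081386))
```

step_arm:
  increments: [10,0,0,0,3,10,0,0,0,6,10,0,0,0,9]

```text
t: 18.5
tcp_pos: [0.5349, -0.0207, 0.1682]
tcp_rot: [[0.903, 0.43, -0.002], [0.43, -0.903, -0.004], [-0.003, 0.003, -1.0]]
wrist_force: [1.2, 4.1, 8.4]
opening: 0.333
```

```bash
python3 -c "
from tgt import *
print(s['joint_efforts'])"
```

```text
t 18.5 p [ 0.535 -0.021  0.168] j [ -2.101   8.789  -8.333  72.964  -0.21  152.421] F [1.175 4.094 8.391] M [ 1.139 -0.296  0.133] op 0.3329451078272944 yaw x 25.477677507112013
[ -2.417 -40.514  30.756   0.449  -1.495  -0.371]
```

step_arm:
  increments: [10,0,0,0,3,10,0,0,0,6,10,0,0,0,9]

```text
t: 18.8
tcp_pos: [0.535, -0.0209, 0.1683]
tcp_rot: [[0.959, 0.284, -0.001], [0.284, -0.959, -0.004], [-0.003, 0.004, -1.0]]
wrist_force: [0.9, 3.0, 8.6]
opening: 0.336
```

```bash
python3 -c "
from tgt import *
print(s['joint_efforts'])
snap('wrist','w15')
im=load('w15')['im'][150:290,200:360]; g=cv2.resize(im,(640,560),interpolation=cv2.INTER_CUBIC)
cv2.imwrite('pics/s15c.png',g[:,:,::-1])
"
```

```text
t 18.8 p [ 0.535 -0.021  0.168] j [ -2.104   8.79   -8.328  72.953  -0.241 161.395] F [0.922 3.023 8.599] M [ 0.915 -0.391  0.429] op 0.33611560106990335 yaw x 16.501262679456648
[ -2.34  -40.693  30.702   0.619  -1.229  -0.109]
```

View pics/s15c.png

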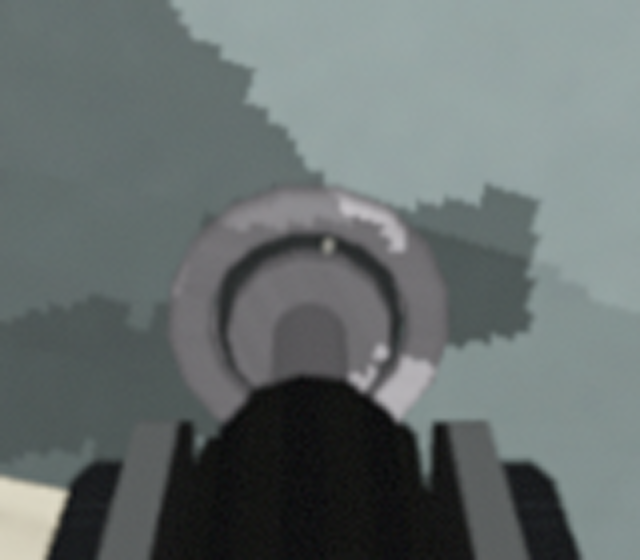

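step_arm:
  increments: [10,0,0,0,3,10,0,0,0,6,10,0,0,0,9]

```text
t: 19.15
tcp_pos: [0.5351, -0.0212, 0.1682]
tcp_rot: [[0.991, 0.131, -0.001], [0.131, -0.991, -0.005], [-0.002, 0.005, -1.0]]
wrist_force: [1.2, 2.8, 8.8]
opening: 0.33
```

```bash
python3 -c "
from tgt import *
from mark import *
snap('wrist','w16')
im=load('w16')['im'][150:290,200:360]; g=cv2.resize(im,(640,560),interpolation=cv2.INTER_CUBIC)
cv2.imwrite('pics/s16c.png',g[:,:,::-1])
print(ang('w15',200+328/4,150+245/4))
"
```

```text
t 19.15 p [ 0.535 -0.021  0.168] j [ -2.111   8.794  -8.327  72.949  -0.28  170.381] F [1.187 2.79  8.794] M [ 0.625 -0.364  0.483] op 0.3301734741954664 yaw x 7.507178502592813
(np.float64(1.5750047889810996), np.float64(14.029661068034624))
```

View pics/s16c.png

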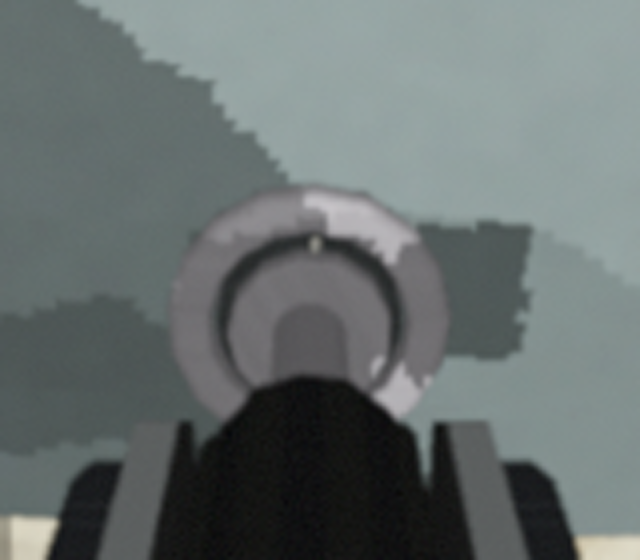

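The torque has risen to 0.48 N·m and the mark now stays still in the world frame at about 273°, so the latch is at its stop. Next I'll release and retract.

step_arm:
  increments: [15,0,0,-0.5,-1,40,0,0,-0.5,-1,60,0,0,-0.5,-1,60,0,0,-0.5,-1,60,0,0,-15,-1,60,0,0,-50,-1,60,0,0,-95,-1,60,0,0,-130,-1,60,0,0,-130,-1]

```text
t: 20.1
tcp_pos: [0.5357, -0.0218, 0.3012]
tcp_rot: [[0.989, 0.148, 0.001], [0.148, -0.989, -0.008], [-0.0, 0.009, -1.0]]
wrist_force: [0.7, -0.5, 1.2]
opening: 0.702
```

```bash
python3 -c "
from tgt import *
snap('wrist','w17');snap('side','side17');snap('scene','scene17')
im=load('w17')['im'][130:290,180:380]; g=cv2.resize(im,(750,600),interpolation=cv2.INTER_CUBIC)
cv2.imwrite('pics/w17c.png',g[:,:,::-1])
"
```

```text
t 20.1 p [ 0.536 -0.022  0.301] j [ -2.062   9.051   8.663  89.526  -0.482 169.443] F [ 0.658 -0.473  1.215] M [ 0.002 -0.062  0.011] op 0.701958200166724 yaw x 8.494725111501888
```

View pics/w17c.png

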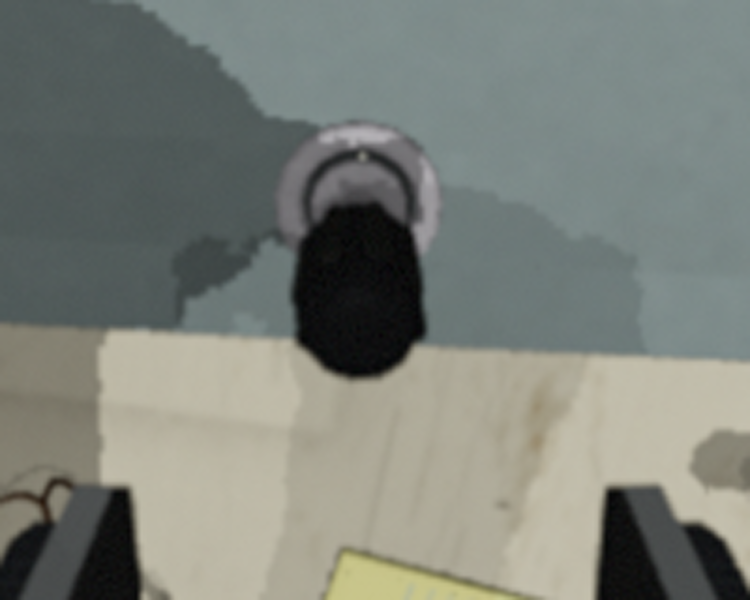

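View pics/side17.png

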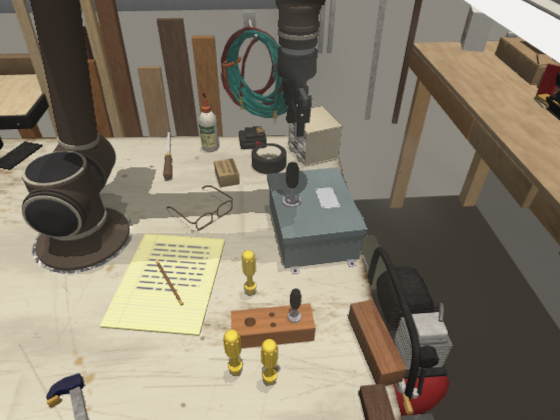

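View pics/scene17.png

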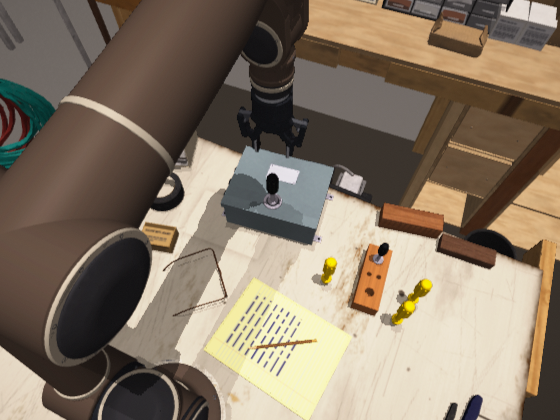

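```bash
python3 -c "
from mark import *
print(ang('w16',200+316/4,150+243/4), ang('w17',180+363/3.75,130+156/3.75))
for t in ['side17','scene17']:
  z=load(t);P=cloud(z);m=(np.hypot(P[...,0]-.533,P[...,1]+.022)<.025)&(P[...,2]>.14)&(P[...,2]<.24)&(z['im'].max(-1)<60);print(t,m.sum(),np.percentile(P[m],[2,50,98],axis=0).round(4).tolist())
"
```

```text
(np.float64(1.0778092663628784), np.float64(14.094842646245366)) (np.float64(0.5105249500061833), np.float64(13.700603786546804))
side17 268 [[0.5191, -0.0348, 0.1579], [0.5314, -0.03, 0.1907], [0.5461, -0.0192, 0.2175]]
scene17 205 [[0.5176, -0.0352, 0.1616], [0.5228, -0.0247, 0.1981], [0.5368, -0.0116, 0.2187]]
```

The mark is steady at 1.1° gripped and 0.5° after release. The handle top is at about 0.217, against 0.216 expected when fully seated. Handing in.

```bash
python3 -c "
from cell import r
print(r.close_job())"
```

```text
the job is handed in; nothing more can be done
None
```

The job is handed in at about 20 s of the 72 s allowed: the cover is shut, the latch is at its stop, and the larger driver is standing in the socket with the gripper clear.

- **Cover:** I pressed it down over the catch with the closed fingers, up to 32 N. It stayed flat when I let go.
- **Driver:** I took the larger driver from the stand and it went into the socket without any searching. After I let go, its handle top was at about 0.217 m, against 0.216 m expected when fully seated.
- **Latch:** I turned the driver clockwise in one grip, about 257° in all. The torque then rose to about 0.48 N·m, above the 0.25 N·m the latch itself takes. The white mark on the barrel stopped moving and stayed put after release. It reads about 273° from zero, against 270° at the stop, if the mark's zero is where I assumed.
- **Other things:** in the last pictures the smaller driver, the tape roll, the screw carton and the yellow look-alikes are where they started.

**What didn't go to plan:**
- On the way to the driver, the last joint ran onto its −180° limit while turning, reading −179.9° at the end of that call. That left the tool tilted about 0.6° afterwards.
- The camera views disagreed by up to about 3 mm on where the driver and the socket were. I corrected the position from new pictures before inserting.

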